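# Show the bottle to the webcam in the swivel mirror

## Robot

A 6-joint arm with a two-finger parallel gripper is mounted at the origin on the work surface; the furniture and walls round the work are solid. World frame = base frame: x ahead of the robot, y to its left, z up, the work surface at z = 0. Lengths are in mm, angles in rad, forces in N, time in s.
With the tool pointing down it reaches from about 350 to 775 mm from the base axis. Payload 5.5 kg.
Tool frame: the origin (TCP) lies at the very end of the fingers, on their centre line; the grasp point (between the pads) lies 19 mm behind it; z points along the fingers, y is the line along which they close (so a half turn about z gives the same grasp; the last joint's range is limited). The gripper opens to 85 mm and grips with 20 to 120 N. Pads are 22 mm wide; open, the fingers measure 114 mm over their backs; the gripper's body (76 mm by 85 mm) begins 54 mm behind the grasp point. The pads swing forward as they close: fully open they stand 13 mm farther back than shut.
Start: joints at [-1.464, 0.313, 0.046, 1.304, 0, 1.431], TCP at [140.467, -557.621, 231.323] pointing down, gripper open.
Joint ranges: [-2.76, 2.76], [-0.86, 1.69], [-1.03, 1.26], [-2.2, 2.34], [-1.47, 1.5], [-3.14, 3.14]. Speed limits (rad/s): [2.57, 2.57, 3.14, 3.14, 3.14, 3.14].

## Interface

Orientations are given as a unit quaternion [w, x, y, z].
In Python, from bench import telemetry, eyes, env gives the robot as it stands.
- The arm moves only by the tool play_rows, never from a script. Its argument "increments" is a list that holds one entry, the list of rows, each a list of 7 numbers: the finger opening in mm, from 0 to 85.4, then the shift along the tool's x, y, z normalised to -1 to 1, where 1 is 0.05 m, then the turn, a rotation vector about the tool's x, y, z normalised to -1 to 1, where 1 is pi rad. A call has 1 to 20 rows; each row shifts and turns the commanded pose from where the row before left it, along the tool's axes as they then stand; what a row does not reach is not made up. A row lasts 1/8 s, in which the tool goes at most 62.5 mm and 10.7 degrees, less where a joint would pass 70% of its speed; a pose out of reach is approached as far as the arm can. A call with a number of a shift or a turn outside -1 to 1 is refused whole. A call with a gripper value outside its range is refused whole. The fingers move at their own pace and stop on an object; "squeeze" is the grip in N (left out, the last holds). Time passes only in rows, so rows that do not move let the fingers close. It gives the time, the measured TCP pose, the force, the opening and the grip force at its end, in the units of the state.
- telemetry.observe(): the state, without advancing time (a new reading comes with each control period).
- eyes.snapshot(name): name is "scene" or "top" or "wrist"; returns a dict with "image" (384x512x3 uint8, red, green, blue), "intrinsics" (3x3 intrinsics, pixels), "world_from_camera" (4x4, takes a point from camera to world coordinates). Camera axes: x right, y down, z forward; pixel columns grow to the right and rows downward; lengths in mm; the calibration is good to about 2 mm. The wrist camera is an equidistant fisheye: a pixel r from the principal point sees the ray r / f radians off the axis. A picture is of the moment at which its call begins. There is no depth.
- env.job_done(): hands the job in; it is judged then, once.
The state is a dict: "time_s": time; "qpos": joint angles; "qd": joint speeds; "tau": joint torques, N m; "ee_pos": TCP position; "tool_rot": TCP orientation; "contact_force": force on the tool from outside, world axes, zero at the start; "wrist_torque": the same for the moment, N m; "grip_width": finger opening in mm; "grasp_force": force on a finger pad.
Only numpy, scipy, OpenCV 4.12 (cv2) and the standard library are available. Lean on these libraries where they do the work, as an engineer would, in place of code of your own. Each camera call takes 0.05 s, during which the arm holds its last target. There are 200 camera calls.

## Task

Stand the brown dropper bottle upright on top of the low white candle stand and let go of it. Then turn the spring-loaded swivel mirror by hand until the webcam, looking level into the middle of the mirror, sees the bottle there (the red needle under the mirror, geared to it, then points at the bottle), and finish while still holding the mirror steady at that angle, because it springs back when released. Leave the stand where it is and do not disturb the pillar candle, the mug or the matchbox.

Things in the scene. Friction and masses are not known exactly. Their poses are not given: they have to be found in the camera images.
- bottle: brown dropper bottle with a white label and a black cap and rubber bulb, loose, about 0.06-0.10 kg: round body 33 mm across up to 65 mm, cap 24 mm across to 77 mm, bulb 13 mm across to 102 mm. Origin: centre of its underside, z up. Grip it across the body at 55 to 60 mm height.
- stand: low white turned candle stand without a candle, loose, 116 mm across and 144 mm high to its thin rim; the flat floor of the dish on which the bottle is to stand lies 136 mm above the origin and is about 100 mm across. Origin: centre of its underside. Round, so its yaw means nothing.
- rig: black base bar (235 x 66 x 12 mm), fixed to the desk, with a swivel mirror on a post at one end and a webcam on a mast at the other. Origin: on the desk under the mirror's vertical turning axis; -x points from the mirror to the webcam, z up. The webcam (72 mm wide, top 206 mm above the desk) looks level along the rig's +x at the mirror's middle.
- lens (a point): front of the webcam's lens: 150 mm from the mirror's turning axis along the rig's -x, 190 mm above the desk.
- mirror: swivel mirror: white frame 86 x 86 x 8 mm, glass on its -x side. Origin: middle of the glass, on the vertical turning axis, 190 mm above the desk; -x is the way the glass faces, z up. Turns 1.25 rad either way (positive anticlockwise from above) on a weak spring (0.10 N m per rad) that returns it to facing the webcam squarely, axes parallel to the rig's.
- tab (a point): grip point on the orange tab on the mirror's top edge, on the turning axis, 70 mm above the mirror's middle (260 mm above the desk). The tab is 10 mm thick (along the mirror's x), 30 mm wide (along its y), spans 233 to 277 mm above the desk and turns with the mirror. Pinch it from above across its thickness.
- pointer: white disc (34 mm across) round the mirror's post, with a red needle whose tip is 55 mm from the axis; geared to the mirror and turning twice as far. Origin: on the turning axis, 32 mm above the desk; x runs along the needle and the way the webcam's line of sight goes after the mirror's middle. At rest it points to the webcam. The bottle is seen in the middle when its axis lies on this x axis.
- pillar: bystander: cream pillar candle, loose, 75 mm across, 58 mm high, on the desk beyond the mirror. Origin: centre of its underside.
- mug: bystander: white mug with coloured stripes, loose, 85 mm across, 98 mm high, on the desk beyond the mirror. Origin: under its middle.
- matchbox: bystander: red matchbox, loose, 36 x 54 x 16 mm, lying on the desk. Origin: centre of its underside.
Not all that is in view belongs to the job. What is shaped like the bottle but green is not meant.

How it is judged:
By the outcome, as a careful person would: the job done as asked, in the order asked, and still so for the second after the job is handed in, while the arm keeps its last pose, push and grip.
It also fails if it takes over 48 s, if anything falls off the work surface, if the arm or the gripper's body presses on something with over 40 N, if the wrist force passes 120 N, or if a joint passes its speed limit or range.

## Working session

There is one attempt and no reset: what is moved stays moved. The work goes in short steps, Python scripts to look and compute and a tool call to move; the robot and the scene stay as the last step left them, time stands still between calls to the robot, and variables do not carry over. Pictures are saved under pics/ and viewed, at most 10 in all, crops included, and the job is handed in when it is done.

Besides the shell and the picture viewer there is one more tool, called after ">>>" as a command line: name --argument value ..., lists and objects as JSON in quotes. play_rows: Moves the arm, as the interface text tells. Scaled input: -1 to 1 covers 0.05 m each way for a shift and pi rad each way for a turn. Its arguments: {"type":"object","properties":{"increments":{"type":"array"},"squeeze":{"type":"number"}},"required":["increments"]}

```bash
mkdir -p pics; python3 - <<'E'
from bench import telemetry, eyes
import cv2, numpy as np, pickle
o=telemetry.observe(); print(o)
for n in ["scene","top","wrist"]:
    s=eyes.snapshot(n); pickle.dump(s,open(n+".pkl","wb"))
    cv2.imwrite(f"pics/{n}0.png",cv2.cvtColor(s["image"],cv2.COLOR_RGB2BGR))
    print(n,np.round(s["intrinsics"],1).tolist(),np.round(s["world_from_camera"],3).tolist())
E
```

```text
{'time_s': 0.0, 'qpos': array([-1.46360186e+00,  3.13989289e-01,  4.49755450e-02,  1.30356741e+00,
       -2.18561105e-05,  1.43122180e+00]), 'qd': array([ 0.00044451,  0.00054314, -0.00017766,  0.00061058, -0.00077106,
       -0.00018995]), 'tau': array([-4.39328887e-04, -4.80626893e+01,  2.98533082e+01,  1.93422264e-02,
       -1.44838768e-04, -2.17053775e-05]), 'ee_pos': array([ 140.40095   , -557.08037108,  230.41376464]), 'tool_rot': array([-8.92471649e-04,  9.92397389e-01,  1.23071629e-01,  3.52092216e-06]), 'contact_force': array([ 0.06238508, -0.57035467,  0.57752829]), 'wrist_torque': array([-0.07128472, -0.02630421,  0.00416729]), 'grasp_force': 0.0, 'grip_width': 85.10027778656207}
scene [[478.2, 0.0, 258.0], [0.0, 478.2, 197.7], [0.0, 0.0, 1.0]] [[-0.417, -0.597, 0.685, -310.846], [-0.909, 0.27, -0.318, 387.104], [0.005, -0.755, -0.655, 982.668], [0.0, 0.0, 0.0, 1.0]]
top [[350.0, 0.0, 248.5], [0.0, 350.0, 193.0], [0.0, 0.0, 1.0]] [[-0.014, -0.99, 0.141, 398.875], [-1.0, 0.016, 0.009, 18.287], [-0.011, -0.141, -0.99, 996.928], [0.0, 0.0, 0.0, 1.0]]
wrist [[297.3, 0.0, 260.9], [0.0, 297.3, 195.5], [0.0, 0.0, 1.0]] [[0.244, -0.921, -0.303, 218.353], [-0.97, -0.232, -0.074, -536.976], [-0.002, 0.312, -0.95, 373.728], [0.0, 0.0, 0.0, 1.0]]
```

View pics/scene0.png

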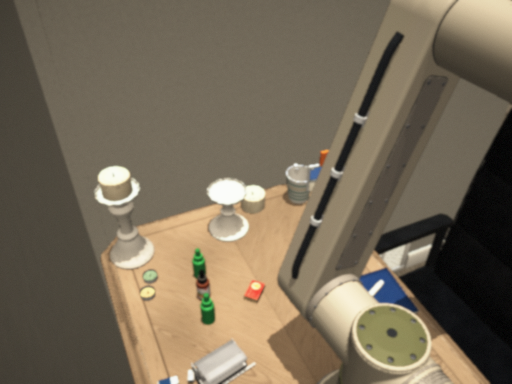

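View pics/top0.png

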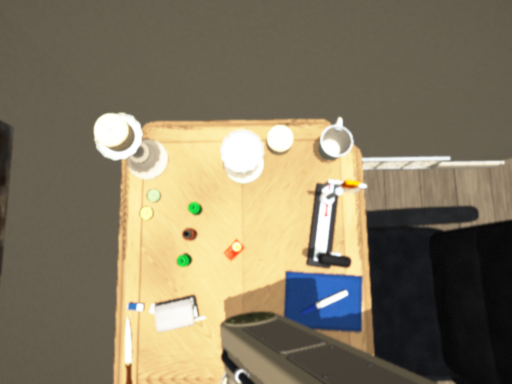

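The scene view shows the bottle (204,288) between two green ones, the stand at (228,210), and the arm hiding the rig. The top view shows the bottle at about (189,234), the stand at (243,153), and the rig from the mirror at (333,185) to the webcam at (330,260).

```bash
cat > h.py <<'E'
import numpy as np, cv2, pickle
def ray(s,u,v,fish=False):
    K=s["intrinsics"];T=s["world_from_camera"]
    x=(u-K[0,2])/K[0,0];y=(v-K[1,2])/K[1,1]
    if fish:
        r=np.hypot(x,y)+1e-12; d=np.array([np.sin(r)*x/r,np.sin(r)*y/r,np.cos(r)])
    else: d=np.array([x,y,1.])
    d=T[:3,:3]@d; return T[:3,3],d/np.linalg.norm(d)
def onz(s,u,v,z,fish=False):
    o,d=ray(s,u,v,fish); return o+d*(z-o[2])/d[2]
def proj(s,P,fish=False):
    K=s["intrinsics"];T=s["world_from_camera"]
    p=T[:3,:3].T@(np.asarray(P,float)-T[:3,3])
    if fish:
        th=np.arctan2(np.hypot(p[0],p[1]),p[2]);q=p[:2]/np.hypot(p[0],p[1])*th
    else: q=p[:2]/p[2]
    return K[0,0]*q[0]+K[0,2],K[1,1]*q[1]+K[1,2]
def tri(rays):
    A=np.zeros((3,3));b=np.zeros(3)
    for o,d in rays:
        M=np.eye(3)-np.outer(d,d);A+=M;b+=M@o
    return np.linalg.solve(A,b)
def blobs(im,lo,hi,amin=15):
    h=cv2.cvtColor(im,cv2.COLOR_RGB2HSV);m=cv2.inRange(h,np.array(lo),np.array(hi))
    n,l,st,c=cv2.connectedComponentsWithStats(m)
    return m,[(np.round(c[i],1).tolist(),st[i].tolist()) for i in range(1,n) if st[i][4]>=amin]
E
python3 - <<'E'
from h import *
s=pickle.load(open("top.pkl","rb"));im=s["image"]
c=cv2.resize(im[110:290,120:375],None,fx=3.1,fy=3.1,interpolation=cv2.INTER_CUBIC)
cv2.imwrite("pics/crop0.png",cv2.cvtColor(c,cv2.COLOR_RGB2BGR))
for nm,lo,hi in [("orange",(8,180,150),(25,255,255)),("red",(0,180,120),(7,255,255)),("brown",(0,60,20),(12,255,110)),("black",(0,0,0),(179,120,40))]:
    print(nm,blobs(im,lo,hi,6)[1])
E
```

```text
orange [([348.9, 184.9], [343, 181, 14, 7, 51]), ([192.1, 234.1], [190, 230, 4, 9, 16]), ([232.4, 254.3], [230, 250, 9, 9, 22])]
red [([233.5, 253.3], [232, 251, 5, 6, 21])]
brown [([1.3, 136.3], [0, 133, 5, 8, 15]), ([3.1, 142.3], [1, 141, 6, 4, 7]), ([0.9, 149.4], [0, 146, 3, 8, 14]), ([1.5, 168.9], [0, 167, 4, 4, 8]), ([1.6, 179.6], [0, 175, 5, 11, 31])]
black [([2.9, 153.8], [0, 130, 8, 55, 295]), ([422.2, 211.0], [416, 209, 11, 6, 36]), ([445.3, 210.0], [436, 208, 20, 6, 68]), ([463.8, 215.4], [452, 208, 25, 14, 125]), ([442.5, 298.4], [368, 210, 144, 174, 21478]), ([446.8, 220.4], [444, 219, 6, 3, 9]), ([186.0, 233.5], [185, 233, 3, 2, 6]), ([320.4, 258.3], [319, 255, 4, 8, 22]), ([249.8, 315.4], [248, 315, 5, 2, 9]), ([228.5, 361.7], [223, 351, 14, 20, 101]), ([245.0, 379.2], [240, 374, 13, 10, 70])]
```

View pics/crop0.png

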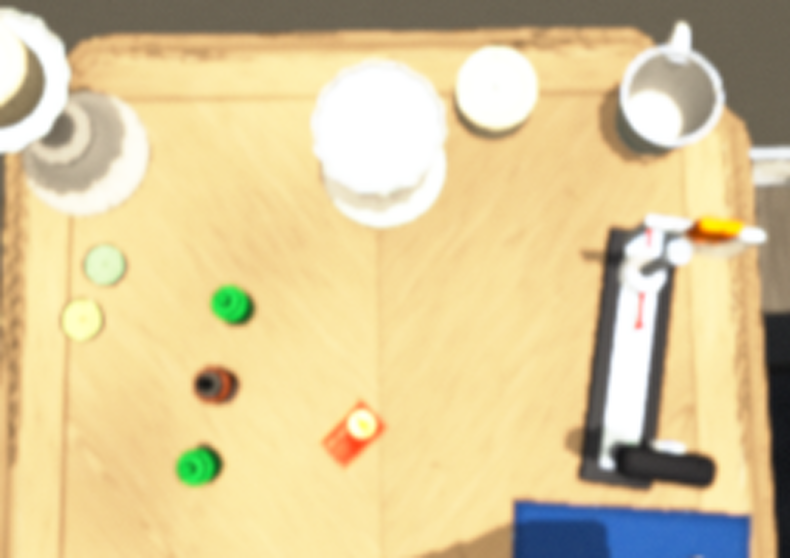

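Crop (offset 120,110, scale 3.1): bulb at (209,384), stand rim centre (379,125) and foot below it, tab (718,229), needle from (647,237) to (640,325), webcam bar (625–712,463), matchbox (354,434), pillar (496,92).

```bash
python3 - <<'E'
from h import *
s=pickle.load(open("top.pkl","rb"));im=s["image"]
f=lambda u,v,z:np.round(onz(s,120+(u-1)/3.1,110+(v-1)/3.1,z)[:2],1)
for n,u,v,z in [("bulb",209,384,102),("rim",379,127,144),("tab",718,229,255),("needletip",640,327,32),("disc",645,268,32),("cam",668,464,206),("green1",231,303,102),("green2",197,466,102),("barUL",613,229,12),("barUR",676,235,12),("barLL",582,478,12),("pillar",496,92,58),("match",354,434,16),("mug",671,95,98)]:
    print(n,f(u,v,z))
b=np.array([*f(209,384,80),0])
g=cv2.cvtColor(im,cv2.COLOR_RGB2HSV)
# shadows-free fit: bar dark contour via minAreaRect
sub=(g[...,2]<70).astype(np.uint8);sub[:, :300]=0;sub[:,345:]=0;sub[:175]=0;sub[270:]=0
p=np.argwhere(sub)[:,::-1].astype(np.float32);print(cv2.minAreaRect(p))
E
```

```text
bulb [424.8 184.4]
rim [628.   41.1]
tab [ 521.7 -195.3]
needletip [ 471.6 -185.6]
disc [ 524.4 -192.5]
cam [ 360.2 -164.4]
green1 [491.3 166.8]
green2 [358.7 193.4]
barUL [ 563.5 -169.2]
barUR [ 557.  -226.6]
barLL [ 339.5 -132.3]
pillar [681.5 -61.4]
match [381.   70.1]
mug [ 664.2 -207. ]
((317.0610656738281, 232.90110778808594), (79.12015533447266, 33.31151580810547), 69.25391387939453)
```

```bash
cat > plan.py <<'E'
from h import *
from scipy.spatial.transform import Rotation as R
from bench import telemetry
def yawR(a): return R.from_euler('z',a,degrees=True)*R.from_euler('x',180,degrees=True)
def plan(wps,grip,start=None):
    """wps: list of (x,y,z,yaw_deg(unwrapped rel. direction),nrows)"""
    o=telemetry.observe();p=o["ee_pos"].copy();q=o["tool_rot"];r=R.from_quat(np.r_[q[1:],q[0]])
    if start is not None: p,r=np.array(start[:3],float),yawR(start[3])
    tx=r.as_matrix()[:,0];a=np.degrees(np.arctan2(tx[1],tx[0]))
    print("from",np.round(p,1),round(a,1))
    first=True
    for x,y,z,a1,n in wps:
        p0,a0=p.copy(),a
        for i in range(1,n+1):
            pt=p0+(np.array([x,y,z])-p0)*i/n; rt=yawR(a0+(a1-a0)*i/n)
            d=np.round(r.inv().apply(pt-p)/50,3); w=np.round((r.inv()*rt).as_rotvec()/np.pi,4)
            print([grip]+[float(v)+0 for v in d]+[float(v)+0 for v in w],",")
            p=p+r.apply(d*50); r=r*R.from_rotvec(w*np.pi)
        a=a1
E
python3 -c "
from plan import *
plan([(150,-540,300,14.1,2),(400,-300,380,60,8),(470,-230,380,79,3)],85)"
```

```text
from [ 140.4 -557.2  230.6] 14.1
[85, 0.135, -0.145, -0.694, -0.0004, -0.0001, 0.0001] ,
[85, 0.135, -0.143, -0.693, 0.0, 0.0, 0.0001] ,
[85, 0.752, -0.43, -0.2, 0.0, 0.0, -0.0319] ,
[85, 0.792, -0.352, -0.2, 0.0, 0.0, -0.0318] ,
[85, 0.822, -0.271, -0.2, 0.0, 0.0, -0.0319] ,
[85, 0.846, -0.188, -0.2, 0.0, 0.0, -0.0319] ,
[85, 0.861, -0.103, -0.2, 0.0, 0.0, -0.0319] ,
[85, 0.866, -0.015, -0.201, 0.0, 0.0, -0.0318] ,
[85, 0.863, 0.07, -0.2, 0.0, 0.0, -0.0319] ,
[85, 0.852, 0.157, -0.2, 0.0, 0.0, -0.0319] ,
[85, 0.638, 0.171, 0.0, 0.0, 0.0, -0.0352] ,
[85, 0.614, 0.24, 0.0, 0.0, 0.0, -0.0352] ,
[85, 0.585, 0.307, 0.0, 0.0, 0.0, -0.0351] ,
```

>>> play_rows --increments '[[[85,0.135,-0.145,-0.69,0,0,0],[85,0.135,-0.145,-0.69,0,0,0],[85,0.75,-0.43,-0.2,0,0,-0.032],[85,0.79,-0.35,-0.2,0,0,-0.032],[85,0.82,-0.27,-0.2,0,0,-0.032],[85,0.85,-0.19,-0.2,0,0,-0.032],[85,0.86,-0.1,-0.2,0,0,-0.032],[85,0.87,-0.015,-0.2,0,0,-0.032],[85,0.86,0.07,-0.2,0,0,-0.032],[85,0.85,0.16,-0.2,0,0,-0.032],[85,0.64,0.17,0,0,0,-0.035],[85,0.61,0.24,0,0,0,-0.035],[85,0.585,0.31,0,0,0,-0.035],[85,0,0,0,0,0,0]]]'

```text
time_s: 1.9
ee_pos: [470.4, -228.5, 379.8]
tool_rot: [-0.0, 0.77, 0.638, -0.0]
contact_force: [0.9, 1.0, -0.4]
grip_width: 84.8
grasp_force: 0.0
```

```bash
python3 - <<'E'
from h import *
from bench import eyes
s=eyes.snapshot("wrist");pickle.dump(s,open("w1.pkl","wb"));im=s["image"]
cv2.imwrite("pics/w1.png",cv2.resize(cv2.cvtColor(im,cv2.COLOR_RGB2BGR),None,fx=1.5,fy=1.5))
s2=eyes.snapshot("top");pickle.dump(s2,open("t1.pkl","wb"))
print(np.round(s["world_from_camera"],3).tolist())
for nm,lo,hi in [("orange",(8,180,150),(25,255,255)),("red",(0,150,100),(7,255,255))]:
    print(nm,blobs(im,lo,hi,10)[1])
E
python3 -c "
from plan import *
plan([(400,60,380,140,7),(425,184,260,169,3)],85)"
```

```text
[[0.983, -0.177, -0.059, 485.582], [-0.186, -0.934, -0.306, -149.065], [-0.001, 0.312, -0.95, 523.037], [0.0, 0.0, 0.0, 1.0]]
orange [([313.8, 141.0], [304, 122, 16, 38, 379]), ([302.4, 136.4], [302, 128, 2, 18, 31])]
red [([179.8, 2.8], [172, 0, 17, 7, 42]), ([265.7, 122.6], [256, 120, 23, 6, 55])]
from [ 469.3 -229.9  380. ] 79.1
[85, 0.776, -0.351, 0.0, -0.0003, 0.0, -0.0483] ,
[85, 0.82, -0.229, 0.0, 0.0, 0.0, -0.0484] ,
[85, 0.845, -0.103, 0.0, 0.0, 0.0, -0.0483] ,
[85, 0.851, 0.026, 0.0, 0.0, 0.0, -0.0483] ,
[85, 0.838, 0.155, -0.001, 0.0, 0.0, -0.0484] ,
[85, 0.804, 0.28, 0.0, 0.0, 0.0, -0.0483] ,
[85, 0.753, 0.398, 0.0, 0.0, 0.0, -0.0483] ,
[85, 0.404, 0.74, 0.8, 0.0, 0.0, -0.0537] ,
[85, 0.274, 0.798, 0.8, 0.0, 0.0, -0.0537] ,
[85, 0.136, 0.832, 0.8, 0.0, 0.0, -0.0537] ,
```

View pics/w1.png

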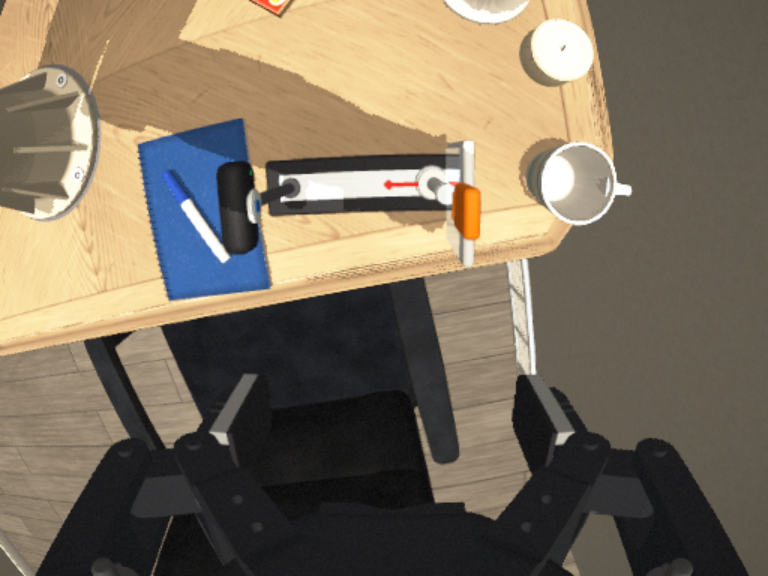

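Wrist view (1.5× scale): tab at (467,212), needle tip (386,184), disc (429,183), lens (254,207), bar corners (267,162), (273,214). The rig is unobstructed.

```bash
python3 - <<'E'
from h import *
s=pickle.load(open("w1.pkl","rb"));t=pickle.load(open("t1.pkl","rb"))
im=s["image"]
def red(s,fish,box):
    m,_=blobs(s["image"],(0,120,100),(7,255,255)); m[:box[1]]=0;m[box[3]:]=0;m[:,:box[0]]=0;m[:,box[2]:]=0
    P=np.array([onz(s,u,v,32,fish)[:2] for v,u in np.argwhere(m)])
    l=cv2.fitLine(P.astype(np.float32),cv2.DIST_L2,0,.01,.01).ravel()
    d=l[:2]*(-1 if l[0]>0 else 1);c=l[2:];q=(P-c)@d
    print("needle dir",np.degrees(np.arctan2(d[1],d[0])).round(2),"tip",(c+d*q.max()).round(1),"axis",(c+d*(q.max()-55)).round(1),len(P))
red(s,True,(245,112,300,132)); red(t,False,(310,180,345,230))
f=lambda u,v,z:np.round(onz(s,(u+.5)/1.5-.5,(v+.5)/1.5-.5,z,True)[:2],1)
print("disc",f(429,183,32),"lens",f(256,207,190),"barUL",f(267,162,12),"barLL",f(273,214,12),"barLR",f(450,206,12))
print("webcam ends",f(236,163,206),f(238,252,206))
o=blobs(t["image"],(8,180,150),(25,255,255),20)[1];print(o)
print("tri tab",tri([ray(s,311,141,True),ray(t,*[b for b in o if b[0][0]>300][0][0])]).round(1))
m,_=blobs(im,(8,120,60),(25,255,255),200); m[:, :290]=0
c=max(cv2.findContours(m,0,1)[0],key=cv2.contourArea)
print(cv2.approxPolyDP(c,2.,True).reshape(-1,2).tolist())
E
```

```text
needle dir 170.43 tip [ 470.6 -182.1] axis [ 524.9 -191.3] 61
needle dir 171.31 tip [ 472.1 -185. ] axis [ 526.5 -193.3] 4
disc [ 519.1 -189.7] lens [ 375.3 -168. ] barUL [ 341.9 -129.3] barLL [ 335.  -190.9] barLR [ 539.8 -221.8]
webcam ends [ 373.  -131.6] [ 357.7 -197. ]
[([350.8, 183.5], [343, 180, 16, 8, 88]), ([231.0, 254.6], [229, 250, 6, 9, 20])]
tri tab [ 520.9 -190.7  267.2]
[[305, 122], [301, 145], [309, 158], [318, 159], [320, 128]]
```

>>> play_rows --increments '[[[85,0.78,-0.35,0,0,0,-0.048],[85,0.82,-0.23,0,0,0,-0.048],[85,0.845,-0.1,0,0,0,-0.048],[85,0.85,0.03,0,0,0,-0.048],[85,0.84,0.155,0,0,0,-0.048],[85,0.8,0.28,0,0,0,-0.048],[85,0.75,0.4,0,0,0,-0.048],[85,0.4,0.74,0.8,0,0,-0.054],[85,0.27,0.8,0.8,0,0,-0.054],[85,0.14,0.83,0.8,0,0,-0.054],[85,0,0,0,0,0,0]]]'

```text
time_s: 3.38
ee_pos: [425.7, 184.4, 257.0]
tool_rot: [-0.003, 0.097, 0.995, -0.001]
contact_force: [-0.6, -0.8, 0.5]
grip_width: 84.9
grasp_force: 0.0
```

```bash
python3 - <<'E'
from h import *
from bench import eyes
s=eyes.snapshot("wrist");pickle.dump(s,open("w2.pkl","wb"));im=s["image"]
cv2.imwrite("pics/w2.png",cv2.resize(cv2.cvtColor(im,cv2.COLOR_RGB2BGR),None,fx=1.5,fy=1.5))
E
```

```text
(no output)
```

View pics/w2.png

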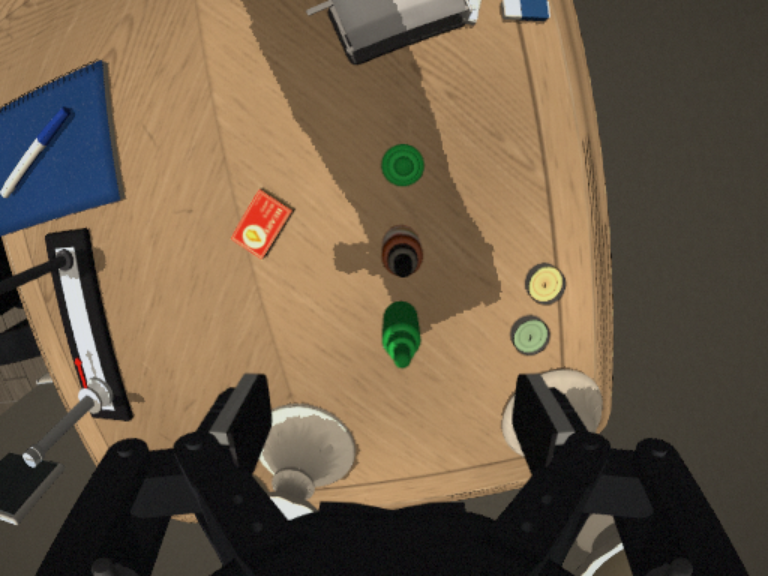

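Wrist view (1.5×): bottle bulb at (402,264), body centre (402,248); green ones at (403,165) and (401,330), matchbox (263,222), stand foot (310,440).

```bash
python3 - <<'E'
from h import *
s=pickle.load(open("w2.pkl","rb"))
g=lambda u,v:((u+.5)/1.5-.5,(v+.5)/1.5-.5)
f=lambda u,v,z:np.round(onz(s,*g(u,v),z,True)[:2],1)
print("bulb",f(402,264,102),"collar",f(402.5,247,65),"g1",f(403,165,100),"g2",f(401,358,102),"foot",f(308,445,0))
for P in [(424,184,102),(424,184,0)]: print(np.array(proj(s,P,True))*1.5)
E
python3 -c "
from plan import *
plan([(424,184,180,169,2),(424,184,38,169,4)],85)"
```

```text
bulb [422.9 192.7] collar [418.9 194.5] g1 [356.5 206.2] g2 [493.2 178.6] foot [632.1  47.9]
[389.772395   267.65567711]
[390.45594487 239.60391275]
from [426.5 183.5 258.9] 168.7
[85, 0.023, 0.001, 0.789, -0.0007, -0.001, -0.0008] ,
[85, 0.025, 0.0, 0.789, 0.0, 0.0, -0.0008] ,
[85, 0.0, 0.0, 0.71, 0.0, 0.0, 0.0] ,
[85, 0.0, 0.0, 0.71, 0.0, 0.0, 0.0] ,
[85, 0.0, 0.0, 0.71, 0.0, 0.0, 0.0] ,
[85, 0.0, 0.0, 0.71, 0.0, 0.0, 0.0] ,
```

```bash
python3 - <<'E'
from h import *
s=pickle.load(open("w2.pkl","rb"));t=pickle.load(open("top.pkl","rb"));sc=pickle.load(open("scene.pkl","rb"));w1=pickle.load(open("w1.pkl","rb"))
g=lambda u,v:((u+.5)/1.5-.5,(v+.5)/1.5-.5)
c=lambda u,v:(120+(u+.5)/3.1-.5,110+(v+.5)/3.1-.5)
for n,a,b,z in [("match",(263,222),(354,434),16),("yel",(545,285),(82,319),5),("grn",(530,335),(104,265),5),("needletip",(78,360),(640,327),32),("gr1 body",(403,165),(202,466),65),("g2bot",(401,330),(231,303),77)]:
    print(n,onz(s,*g(*a),z,True)[:2].round(1),onz(t,*c(*b),z)[:2].round(1))
print("w1 pillar",onz(w1,*g(560,51),58,True)[:2].round(1), "mug",onz(w1,*g(575,183),98,True)[:2].round(1))
# blob centres in scene (greens) on top plane
print(blobs(sc["image"],(50,150,60),(75,255,255),30)[1]); print(blobs(t["image"],(50,150,60),(75,255,255),30)[1])
m,b=blobs(s["image"],(50,120,30),(75,255,255),100);print(b)
E
```

```text
match [381.6  76.1] [381.   70.1]
yel [493.1 321.9] [488.7 320. ]
grn [542.2 302. ] [538.5 301. ]
needletip [ 473.6 -184.7] [ 471.6 -185.6]
gr1 body [357.4 206.8] [357.  196.5]
g2bot [481.3 181.3] [493.9 171. ]
w1 pillar [684.  -64.6] mug [ 660.9 -205.8]
[([198.1, 262.6], [194, 251, 10, 24, 129]), ([207.2, 309.8], [202, 295, 11, 28, 218])]
[([194.3, 207.9], [188, 203, 13, 11, 110]), ([183.5, 260.0], [177, 255, 14, 11, 116])]
[([268.1, 109.7], [254, 96, 29, 28, 621]), ([266.9, 221.6], [255, 201, 25, 44, 849])]
```

>>> play_rows --increments '[[[85,0.09,0.08,0.8,0,0,0],[85,0.06,0.08,0.8,0,0,0],[85,0,0,0.4,0,0,0],[85,0,0,0,0,0,0]]]'

```text
time_s: 3.92
ee_pos: [421.5, 191.6, 160.4]
tool_rot: [-0.0, 0.1, 0.995, -0.0]
contact_force: [0.4, -0.3, 0.7]
grip_width: 85.0
grasp_force: 0.0
```

```bash
python3 - <<'E'
from h import *
from bench import eyes,telemetry
o=telemetry.observe();print(o["ee_pos"],o["tool_rot"])
s=eyes.snapshot("wrist");pickle.dump(s,open("w3.pkl","wb"));im=s["image"]
cv2.imwrite("pics/w3.png",cv2.resize(cv2.cvtColor(im,cv2.COLOR_RGB2BGR),None,fx=1.5,fy=1.5))
for z in (0,65,102): print(z,np.array(proj(s,[*o["ee_pos"][:2],z],True))*1.5)
E
```

```text
[421.50887836 191.58201446 160.37336619] [-4.42514078e-04  9.97205391e-02  9.95015290e-01 -4.37603287e-04]
0 [390.44727289 266.95594477]
65 [390.10692755 296.29310716]
102 [389.8291977  320.46175467]
```

View pics/w3.png

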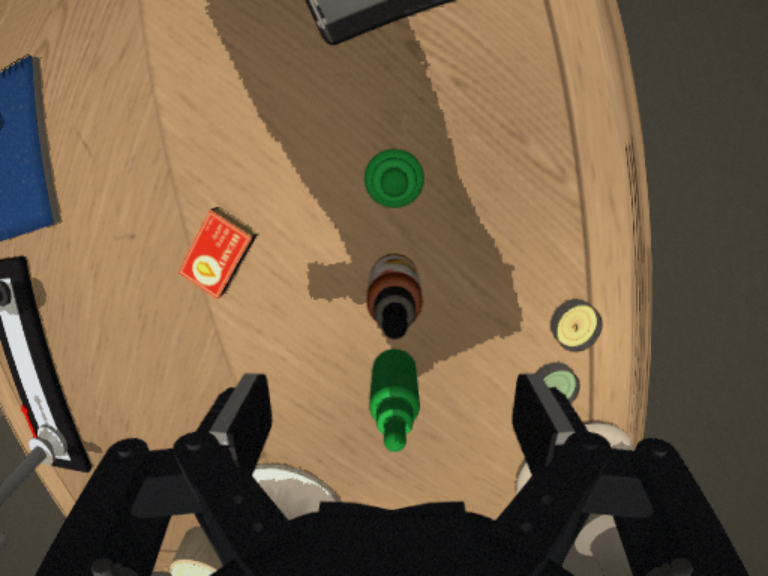

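Bottle bulb at (395,325), shoulder (395,295) against a predicted tool line at u=390: about 2.5 mm off along tool +y. Centre and descend.

>>> play_rows --increments '[[[85,-0.02,0.05,0.6,0,0,0],[85,0,0,0.7,0,0,0],[85,0,0,0.7,0,0,0],[85,0,0,0.42,0,0,0],[85,0,0,0,0,0,0],[20,0,0,0,0,0,0],[20,0,0,0,0,0,0],[20,0,0,0,0,0,0],[20,0,0,0,0,0,0],[20,0,0,0,0,0,0],[20,0,0,0,0,0,0]]]' --squeeze 25

```text
time_s: 5.35
ee_pos: [424.0, 195.4, 40.2]
tool_rot: [0.001, 0.098, 0.995, -0.0]
contact_force: [-1.1, -1.2, 6.8]
grip_width: 31.1
grasp_force: 25.6
```

```bash
python3 -c "
from plan import *
plan([(424,195,240,168.7,5),(500,150,250,168.7,3),(630,44,240,168.7,5)],20)"
```

```text
from [424.  195.4  40.2] 168.8
[20, -0.002, -0.002, -0.799, 0.0, 0.0006, 0.0001] ,
[20, 0.0, -0.001, -0.799, 0.0, 0.0, 0.0] ,
[20, 0.0, -0.002, -0.8, 0.0, 0.0, 0.0001] ,
[20, -0.001, -0.001, -0.799, 0.0, 0.0, 0.0001] ,
[20, 0.0, -0.002, -0.799, 0.0, 0.0, 0.0] ,
[20, -0.556, -0.195, -0.067, 0.0, 0.0, 0.0] ,
[20, -0.555, -0.195, -0.066, 0.0, 0.0, 0.0] ,
[20, -0.556, -0.195, -0.067, 0.0, 0.0, 0.0] ,
[20, -0.593, -0.314, 0.04, 0.0, 0.0, 0.0] ,
[20, -0.593, -0.314, 0.04, 0.0, 0.0, 0.0] ,
[20, -0.593, -0.314, 0.04, 0.0, 0.0, 0.0] ,
[20, -0.593, -0.313, 0.04, 0.0, 0.0, 0.0] ,
[20, -0.593, -0.314, 0.04, 0.0, 0.0, 0.0] ,
```

>>> play_rows --increments '[[[20,0,0,-0.4,0,0,0],[20,0,0,-0.8,0,0,0],[20,0,0,-0.8,0,0,0],[20,0,0,-0.8,0,0,0],[20,0,0,-0.8,0,0,0],[20,0,0,-0.4,0,0,0],[20,-0.55,-0.19,-0.07,0,0,0],[20,-0.55,-0.19,-0.07,0,0,0],[20,-0.55,-0.19,-0.07,0,0,0],[20,-0.59,-0.31,0.04,0,0,0],[20,-0.59,-0.31,0.04,0,0,0],[20,-0.59,-0.31,0.04,0,0,0],[20,-0.59,-0.31,0.04,0,0,0],[20,-0.59,-0.31,0.04,0,0,0],[20,0,0,0,0,0,0],[20,0,0,0,0,0,0]]]'

```text
time_s: 7.35
ee_pos: [627.4, 47.0, 239.3]
tool_rot: [-0.001, 0.098, 0.995, 0.0]
contact_force: [-0.6, 0.4, -0.2]
grip_width: 31.6
grasp_force: 25.0
```

```bash
python3 - <<'E'
from h import *
from bench import eyes,telemetry
o=telemetry.observe();print(o["ee_pos"],o["tool_rot"],o["grip_width"],o["grasp_force"])
s=eyes.snapshot("wrist");pickle.dump(s,open("w4.pkl","wb"));im=s["image"]
cv2.imwrite("pics/w4.png",cv2.resize(cv2.cvtColor(im,cv2.COLOR_RGB2BGR),None,fx=1.5,fy=1.5))
for z in (136,144,200): print(z,np.array(proj(s,[*o["ee_pos"][:2],z],True))*1.5)
E
```

```text
[627.44252741  46.95580375 239.30818485] [-7.57427638e-04  9.79259915e-02  9.95193407e-01  9.59803248e-05] 31.559267094385827 25.041613936191425
136 [389.97815304 292.06521061]
144 [389.93686704 296.42993071]
200 [389.56461755 336.21983309]
```

View pics/w4.png

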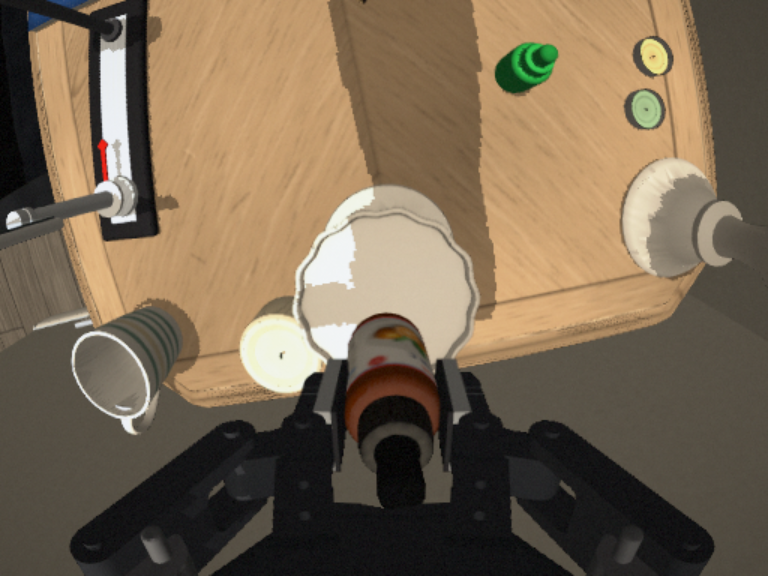

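The bottle is held, label toward the camera. The stand rim spans u 295–479, top at v 207, centred at about (387,297), which is almost exactly under the tool (390,296). Lower.

>>> play_rows --increments '[[[20,0,-0.03,0.5,0,0,0],[20,0,0,0.5,0,0,0],[20,0,0,0.2,0,0,0],[20,0,0,0,0,0,0],[20,0,0,0.03,0,0,0],[20,0,0,0,0,0,0]]]'

```text
time_s: 8.15
ee_pos: [628.3, 45.2, 179.3]
tool_rot: [0.001, 0.098, 0.995, 0.0]
contact_force: [-1.1, 0.2, -0.8]
grip_width: 31.1
grasp_force: 25.0
```

>>> play_rows --increments '[[[20,0,0,0.03,0,0,0],[20,0,0,0,0,0,0],[20,0,0,0,0,0,0]]]'

```text
time_s: 8.52
ee_pos: [627.9, 45.1, 176.9]
tool_rot: [0.0, 0.098, 0.995, -0.0]
contact_force: [-0.0, -0.3, -1.0]
grip_width: 31.2
grasp_force: 25.1
```

>>> play_rows --increments '[[[20,0,0,0.02,0,0,0],[20,0,0,0,0,0,0],[20,0,0,0,0,0,0]]]'

```text
time_s: 8.9
ee_pos: [628.3, 45.0, 176.7]
tool_rot: [0.001, 0.098, 0.995, -0.0]
contact_force: [-1.1, -1.3, 6.3]
grip_width: 31.6
grasp_force: 25.4
```

Light contact: bottle is standing. Open gradually and rise.

>>> play_rows --increments '[[[34,0,0,0,0,0,0],[36,0,0,0,0,0,0],[40,0,0,0,0,0,0],[60,0,0,0,0,0,0],[70,0,0,0,0,0,0],[70,0,0,0,0,0,0],[70,0,0,-0.3,0,0,0],[70,0,0,-0.7,0,0,0],[70,0,0,-0.9,0,0,0],[70,0,0,-0.9,0,0,0],[70,0,0,-0.9,0,0,0],[70,0,0,-0.3,0,0,0],[70,0,0,0,0,0,0]]]'

```text
time_s: 10.52
ee_pos: [628.4, 45.2, 378.3]
tool_rot: [0.002, 0.098, 0.995, 0.0]
contact_force: [0.8, -0.2, -0.5]
grip_width: 69.8
grasp_force: 0.0
```

```bash
python3 - <<'E'
from h import *
from bench import eyes,telemetry
o=telemetry.observe();print(o["ee_pos"],o["tool_rot"])
s=eyes.snapshot("wrist");pickle.dump(s,open("w5.pkl","wb"));im=s["image"]
cv2.imwrite("pics/w5.png",cv2.resize(cv2.cvtColor(im,cv2.COLOR_RGB2BGR),None,fx=1.5,fy=1.5))
for z in (136,144,201,238): print(z,np.array(proj(s,[628,45,z],True))*1.5)
E
```

```text
[628.38016579  45.19872102 378.32757872] [2.25593075e-03 9.78898451e-02 9.95194698e-01 5.19533367e-05]
136 [390.02406026 241.49058925]
144 [390.00199223 243.3787931 ]
201 [389.81547312 259.4181944 ]
238 [389.65817779 273.05796447]
```

View pics/w5.png

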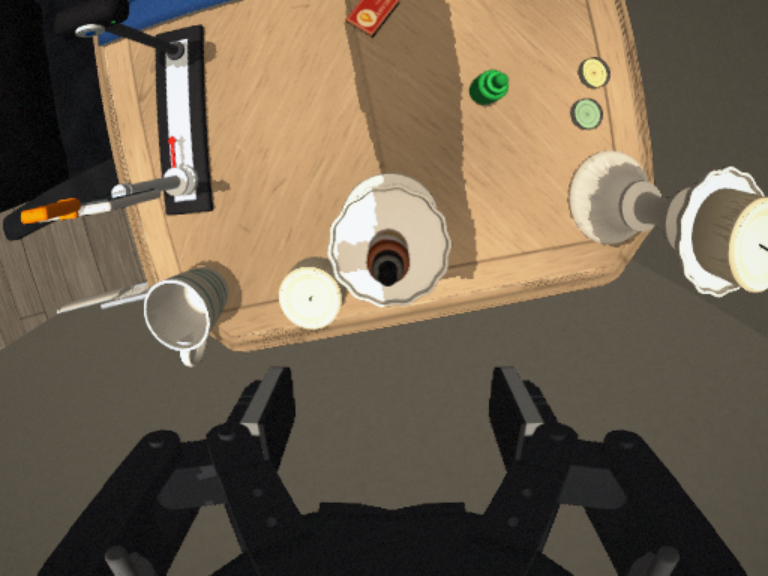

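The bottle stands upright in the dish, bulb at (388,273), dish rim centred at (391,243). Now hover over the tab.

```bash
python3 -c "
from plan import *
s=pickle.load(open('w5.pkl','rb'))
print(onz(s,388/1.5,273/1.5,238,True),onz(s,182/1.5,181/1.5,32,True))
plan([(522,-191,345,80.7,10)],50)"
```

```text
[627.74687369  43.93497541 238.        ] [ 525.56651577 -183.2174476    32.        ]
from [628.1  45.2 376.6] 168.8
[50, 0.116, -0.505, 0.063, 0.0001, 0.0006, 0.0489] ,
[50, 0.038, -0.516, 0.063, 0.0, 0.0, 0.0489] ,
[50, -0.043, -0.516, 0.064, 0.0, 0.0, 0.049] ,
[50, -0.12, -0.504, 0.063, 0.0, 0.0, 0.0489] ,
[50, -0.197, -0.479, 0.063, 0.0, 0.0, 0.0489] ,
[50, -0.267, -0.443, 0.063, 0.0, 0.0, 0.0489] ,
[50, -0.332, -0.398, 0.064, 0.0, 0.0, 0.049] ,
[50, -0.389, -0.341, 0.063, 0.0, 0.0, 0.0489] ,
[50, -0.437, -0.279, 0.063, 0.0, 0.0, 0.0489] ,
[50, -0.474, -0.208, 0.064, 0.0, 0.0, 0.0489] ,
```

>>> play_rows --increments '[[[70,0.12,-0.505,0.06,0,0,0.049],[70,0.04,-0.515,0.06,0,0,0.049],[70,-0.04,-0.515,0.06,0,0,0.049],[70,-0.12,-0.505,0.06,0,0,0.049],[70,-0.2,-0.48,0.06,0,0,0.049],[70,-0.265,-0.445,0.06,0,0,0.049],[70,-0.33,-0.4,0.06,0,0,0.049],[70,-0.39,-0.34,0.06,0,0,0.049],[70,-0.435,-0.28,0.06,0,0,0.049],[70,-0.475,-0.21,0.06,0,0,0.049],[70,0,0,0,0,0,0],[70,0,0,0,0,0,0]]]'

```text
time_s: 12.08
ee_pos: [520.5, -190.3, 345.2]
tool_rot: [-0.001, 0.762, 0.647, -0.0]
contact_force: [0.4, 0.6, -0.5]
grip_width: 70.0
grasp_force: 0.0
```

```bash
python3 - <<'E'
from plan import *
from bench import eyes
o=telemetry.observe();print(o["ee_pos"],o["tool_rot"])
s=eyes.snapshot("wrist");pickle.dump(s,open("w6.pkl","wb"));im=s["image"]
cv2.imwrite("pics/w6.png",cv2.resize(cv2.cvtColor(im,cv2.COLOR_RGB2BGR),None,fx=1.5,fy=1.5))
for z in (32,233,277): print(z,np.array(proj(s,[*o["ee_pos"][:2],z],True))*1.5)
m,b=blobs(im,(8,120,60),(25,255,255),100);print([x for x in b])
E
```

```text
[ 520.49576022 -190.26013072  345.2099302 ] [-6.09384950e-04  7.62401595e-01  6.47103880e-01 -7.24161910e-05]
32 [391.74018217 230.21505837]
233 [391.56207755 288.73864685]
277 [391.4817472  314.91265738]
[([152.7, 15.3], [135, 0, 37, 31, 202]), ([265.4, 201.0], [258, 178, 19, 50, 724])]
```

View pics/w6.png

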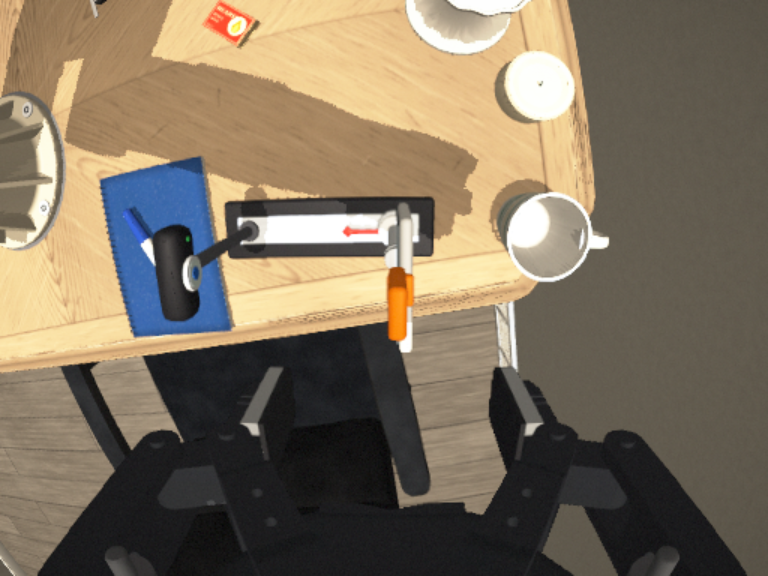

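Wrist view (1.5×): tab between about (389,268) and (405,340), needle pointing left (tip 343,231), fingers well clear either side. Tab is slightly right of the tool line (391); refine numerically.

```bash
python3 - <<'E'
from h import *
s=pickle.load(open("w6.pkl","rb"));im=s["image"]
h=cv2.cvtColor(im,cv2.COLOR_RGB2HSV)
for v in range(174,232,3): print(v,' '.join(f"{h[v,u,2]:3d}" if 5<h[v,u,0]<28 and h[v,u,1]>120 else "  ." for u in range(255,280)))
m,_=blobs(im,(0,120,100),(7,255,255)); m[:145]=0;m[165:]=0;m[:,:220]=0;m[:,275:]=0
P=np.array([onz(s,u,v,32,True)[:2] for v,u in np.argwhere(m)])
l=cv2.fitLine(P.astype(np.float32),2,0,.01,.01).ravel();d=l[:2]*(-1 if l[0]>0 else 1);c=l[2:];q=(P-c)@d
print("needle",np.degrees(np.arctan2(d[1],d[0])),"tip",c+d*q.max(),"axis",c+d*(q.max()-55),len(P))
g=lambda u,v,z:onz(s,(u+.5)/1.5-.5,(v+.5)/1.5-.5,z,True)[:2].round(1)
print("lens",g(187,273,190),"bar UL,UR,LL,LR",g(226,202,12),g(435,198,12),g(230,258,12),g(434,254,12))
E
```

```text
174   .   .   .   .   .   .   .   .   .   .   .   .   .   .   .   .   .   .   .   .   .   .   .   .   .
177   .   .   .   .   .   .   .   .   .   .   .   .   .   .   .   .   .   .   .   .   .   .   .   .   .
180   .   .   .   . 212 146 149 154 153 148 152 152 150 149 181   .   .   .   .   .   .   .   .   .   .
183   .   .   .   . 155 146 150 155 155 153 154 152 153 151 149 171 191 201 201 174   .   .   .   .   .
186   .   .   . 212 169 148 151 152 154 153 156 155 156 153 149 205 251 254 254 251 238   .   .   .   .
189   .   .   . 194 155 148 154 155 157 154 155 158 156 156 151 150 245 254 254 252 241   .   .   .   .
192   .   .   . 195 169 195 221 232 237 236 237 238 237 232 220 180 229 252 254 251 239   .   .   .   .
195   .   .   . 204 221 239 248 252 253 253 253 254 254 253 250 241 229 249 254 252 240   .   .   .   .
198   .   .   . 198 222 240 248 252 253 253 253 254 254 253 250 241 227 249 253 253 227 178   .   .   .
201   .   .   . 190 220 240 248 252 253 253 253 254 254 253 249 239 241 251 253 252 234   .   .   .   .
204   .   .   . 213 220 240 248 252 253 253 253 254 254 253 
[... 469 characters left out ...]
 .   .  91 198 238 247 251 252 253 253 253 253 252 248 234   .   .   .   .   .   .   .   .   .
222   .   .   .  89 198 237 247 251 252 252 253 253 253 251 247 232   .   .   .   .   .   .   .   .   .
225   .   .   .   . 167 227 243 249 251 252 252 252 252 250 245   .   .   .   .   .   .   .   .   .   .
228   .   .   .   .   .   .   .   .   .   .   .   .   .   .   .   .   .   .   .   .   .   .   .   .   .
231   .   .   .   .   .   .   .   .   .   .   .   .   .   .   .   .   .   .   .   .   .   .   .   .   .
needle 169.32156 tip [ 470.95621588 -182.28001684] axis [ 525.00376137 -192.47132056] 76
lens [ 369.3 -166.2] bar UL,UR,LL,LR [ 342.7 -128.2] [ 571.1 -166. ] [ 331.7 -192. ] [ 561.2 -227. ]
```

>>> play_rows --increments '[[[70,0,0.064,0.5,0,0,0],[70,0,0,0.7,0,0,0],[70,0,0,0.6,0,0,0],[70,0,0,0.24,0,0,0],[40,0,0,0,0,0,0],[20,0,0,0,0,0,0],[15,0,0,0,0,0,0],[5,0,0,0,0,0,0],[5,0,0,0,0,0,0],[5,0,0,0,0,0,0],[5,0,0,0,0,0,0]]]' --squeeze 30

```text
time_s: 13.5
ee_pos: [523.3, -191.4, 245.1]
tool_rot: [0.0, 0.763, 0.646, -0.0]
contact_force: [-4.3, 0.6, 5.5]
grip_width: 9.5
grasp_force: 31.7
```

>>> play_rows --increments '[[[5,0,0,0,0,0,0.036],[5,0,0,0,0,0,0.036],[5,0,0,0,0,0,0.036],[5,0,0,0,0,0,0.036],[5,0,0,0,0,0,0.036],[5,0,0,0,0,0,0.036],[5,0,0,0,0,0,0.036],[5,0,0,0,0,0,0.036],[5,0,0,0,0,0,0],[5,0,0,0,0,0,0]]]'

```text
time_s: 14.75
ee_pos: [523.5, -191.5, 245.1]
tool_rot: [0.001, 0.969, 0.248, 0.0]
contact_force: [-3.9, -0.5, 5.0]
grip_width: 9.3
grasp_force: 31.6
```

```bash
python3 - <<'E'
from plan import *
from bench import eyes
o=telemetry.observe();print(o)
a=[]
for n in ("wrist","top","scene"):
    s=eyes.snapshot(n);pickle.dump(s,open(n+"7.pkl","wb"))
    print(n,[b for b in blobs(s["image"],(0,120,100),(7,255,255),4)[1]])
    print("  exp tip",proj(s,[523.7+55*np.cos(np.radians(66)),-190.6+55*np.sin(np.radians(66)),32],n=="wrist"),"bulb",proj(s,[627.8,44,238],n=="wrist"))
s=pickle.load(open("wrist7.pkl","rb"))
cv2.imwrite("pics/w7.png",cv2.resize(cv2.cvtColor(s["image"],cv2.COLOR_RGB2BGR),None,fx=1.5,fy=1.5))
E
```

```text
{'time_s': 14.75, 'qpos': array([-4.94253062e-01,  2.74791766e-01,  2.71543673e-02,  1.32225963e+00,
       -8.79886628e-04,  2.14616037e+00]), 'qd': array([-0.0004996 ,  0.00133319,  0.0008674 , -0.00035784, -0.00057225,
        0.00180627]), 'tau': array([  0.42137339, -43.07069421,  29.45477486,  -1.4554958 ,
         0.45093077,   0.09149506]), 'ee_pos': array([ 523.52155822, -191.53109376,  245.07671594]), 'tool_rot': array([6.28239784e-04, 9.68766238e-01, 2.47974958e-01, 3.23596879e-05]), 'contact_force': array([-3.86713753, -0.48485982,  5.0247074 ]), 'wrist_torque': array([0.0300654 , 0.76132874, 0.11143582]), 'grasp_force': 31.6195285320282, 'grip_width': 9.275259507536012}
wrist [([241.4, 143.8], [232, 133, 22, 25, 163]), ([60.9, 168.4], [48, 152, 29, 30, 313])]
  exp tip (np.float64(232.8486327630838), np.float64(131.4674995285381)) bulb (np.float64(27.553374381575054), np.float64(-50.71508631119676))
top [([247.0, 146.5], [247, 145, 1, 4, 4]), ([315.4, 192.1], [310, 189, 12, 7, 45]), ([228.4, 248.8], [227, 247, 4, 4, 5]), ([242.0, 247.5], [242, 246, 1, 4, 4]), ([232.5, 253.9], [228, 250, 11, 9, 58])]
  exp tip (np.float64(308.6215543178819), np.float64(188.6893185661296)) bulb (np.float64(239.39487022883614), np.float64(139.81581628043335))
scene [([224.6, 178.1], [223, 177, 4, 3, 7])]
  exp tip (np.float64(298.5239398445354), np.float64(219.99416647262336)) bulb (np.float64(225.70108190281607), np.float64(162.80365318315427))
```

View pics/w7.png

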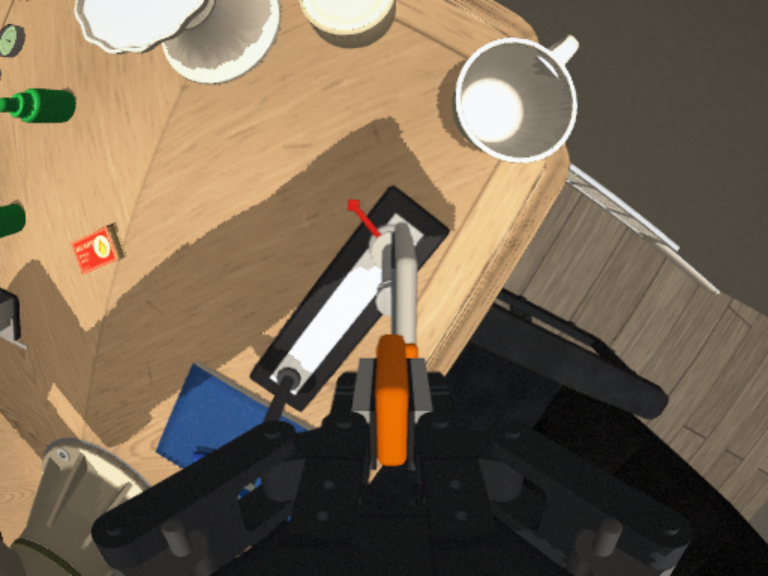

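Wrist view: tab pinched, needle clear from the disc (385,245) to its tip (351,203), pointing toward the stand at upper left.

```bash
cat > nd.py <<'E'
from h import *
def needle(s,box,fish,B=(627.8,44.)):
    m,_=blobs(s["image"],(0,120,100),(7,255,255));k=np.zeros_like(m);k[box[1]:box[3],box[0]:box[2]]=1;m*=k
    P=np.array([onz(s,u,v,32,fish)[:2] for v,u in np.argwhere(m)])
    l=cv2.fitLine(P.astype(np.float32),2,0,.01,.01).ravel();d=l[:2]*(-1 if l[1]<0 else 1);c=l[2:];q=(P-c)@d
    tip=c+d*q.max();ax=tip-55*d;B=np.array(B)
    n=np.array([-d[1],d[0]])
    print("dir",np.degrees(np.arctan2(d[1],d[0])).round(2),"tip",tip.round(1),"axis",ax.round(1),"bottle off line",((B-c)@n).round(1))
    A=np.array([523.6,-190.8]);w=B-A;t=tip-A
    print("axis->tip",np.degrees(np.arctan2(t[1],t[0])).round(2),"axis->bottle",np.degrees(np.arctan2(w[1],w[0])).round(2))
if __name__=="__main__":
    needle(pickle.load(open("wrist7.pkl","rb")),(228,128,258,162),True)
    needle(pickle.load(open("top7.pkl","rb")),(306,185,325,200),False)
E
python3 nd.py; python3 - <<'E'
from h import *
s=pickle.load(open("top7.pkl","rb"));im=s["image"]
# bottle in top view now
h=cv2.cvtColor(im,cv2.COLOR_RGB2HSV);d=(h[...,2]<80).astype(np.uint8);d[:125]=0;d[175:]=0;d[:,:222]=0;d[:,265:]=0
print(cv2.connectedComponentsWithStats(d)[2:])
s=pickle.load(open("scene7.pkl","rb"));h=cv2.cvtColor(s["image"],cv2.COLOR_RGB2HSV);d=(h[...,2]<60).astype(np.uint8);d[:140]=0;d[200:]=0;d[:,:205]=0;d[:,245:]=0
print(cv2.connectedComponentsWithStats(d)[2:])
E
```

```text
dir 66.63 tip [ 544.5 -140.6] axis [ 522.7 -191. ] bottle off line -3.3
axis->tip 67.43 axis->bottle 66.07
dir 65.02 tip [ 543.4 -143.3] axis [ 520.2 -193.2] bottle off line 2.6
axis->tip 67.35 axis->bottle 66.07
(array([[     0,      0,    512,    384, 196554],
       [   238,    139,      8,     10,     54]], dtype=int32), array([[255.50391241, 191.51321265],
       [241.25925926, 143.40740741]]))
(array([[     0,      0,    512,    384, 196553],
       [   224,    163,      4,      8,     30],
       [   223,    172,      7,      4,     25]], dtype=int32), array([[255.50834126, 191.5060925 ],
       [225.5       , 166.73333333],
       [225.92      , 173.32      ]]))
```

>>> play_rows --increments '[[[5,0,0,0,0,0,0.0015],[5,0,0,0,0,0,0],[5,0,0,0,0,0,0],[5,0,0,0,0,0,0]]]'

```text
time_s: 15.4
ee_pos: [523.5, -191.5, 245.1]
tool_rot: [0.001, 0.969, 0.246, 0.0]
contact_force: [-3.1, 0.4, 4.2]
grip_width: 9.3
grasp_force: 31.6
```

```bash
python3 - <<'E'
from nd import *
from bench import eyes,env,telemetry
s=eyes.snapshot("wrist");needle(s,(225,125,260,165),True)
o=telemetry.observe();print(o["tool_rot"],o["grasp_force"],o["contact_force"])
print(env.job_done())
E
```

```text
dir 66.12 tip [ 544.6 -141.4] axis [ 522.4 -191.7] bottle off line -1.0
axis->tip 66.92 axis->bottle 66.07
[6.44650890e-04 9.69353089e-01 2.45670858e-01 4.17993385e-05] 31.61745250225067 [-3.31912079  0.84169904  4.71052018]
the job is handed in; nothing more can be done
None
```

The job is handed in: the bottle stands upright on the low white stand, and the gripper is still holding the mirror with the needle line passing about 1 mm from the bottle's axis by the last camera check; the verdict was not shown.

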